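# Unstack the slide mailers onto their colour pads

## Task

Lay out the delivered slide mailers for the microscope session: take the crosswise stack apart and set each mailer flat on the pad whose border has its own colour, lengthwise along the pad and wholly inside the border (either way round). The mailers hold glass slides, so do not drop one or let one tip over, and leave the oil bottle and the petri dish standing where they are.

Things in the scene. Friction and masses are not known exactly. Their poses are not given: they have to be found in the camera images.
- blue_mailer_mid (a point): blue plastic slide mailer (closed box, blank white label on top), 98 x 26 x 30 mm high, 50 to 110 g. Point: its centre, 15 mm above its underside; x along its length, z up. At the bottom of the stack, on a fixed tray 104 mm square, 6 mm high, beside its parallel fellow (blue, yellow: 70 mm centre to centre, 44 mm gap); sides vary.
- green_mailer_mid (a point): green plastic slide mailer (closed box, blank white label on top), 98 x 26 x 30 mm high, 50 to 110 g. Point: its centre, 15 mm above its underside; x along its length, z up. On top of the stack, lying across the blue and yellow ones, beside its parallel fellow (green, red: 70 mm centre to centre, 44 mm gap; centre height 51 mm); sides vary.
- red_mailer_mid (a point): red plastic slide mailer (closed box, blank white label on top), 98 x 26 x 30 mm high, 50 to 110 g. Point: its centre, 15 mm above its underside; x along its length, z up. On top of the stack, lying across the blue and yellow ones, beside its parallel fellow (green, red: 70 mm centre to centre, 44 mm gap; centre height 51 mm); sides vary.
- yellow_mailer_mid (a point): yellow plastic slide mailer (closed box, blank white label on top), 98 x 26 x 30 mm high, 50 to 110 g. Point: its centre, 15 mm above its underside; x along its length, z up. At the bottom of the stack, on a fixed tray 104 mm square, 6 mm high, beside its parallel fellow (blue, yellow: 70 mm centre to centre, 44 mm gap); sides vary.
- blue_pad_top (a point): blue-bordered landing pad: fixed flat white plate, 138 x 62 mm, 3 mm thick, with an 8 mm wide blue border round a white field of 122 x 46 mm, border raised under 1 mm. The point is the centre of its upper face, 3 mm above the desk; its x axis runs along its length. Pads and stack change places between starts.
- green_pad_top (a point): green-bordered landing pad: fixed flat white plate, 138 x 62 mm, 3 mm thick, with an 8 mm wide green border round a white field of 122 x 46 mm, border raised under 1 mm. The point is the centre of its upper face, 3 mm above the desk; its x axis runs along its length. Pads and stack change places between starts.
- red_pad_top (a point): red-bordered landing pad: fixed flat white plate, 138 x 62 mm, 3 mm thick, with an 8 mm wide red border round a white field of 122 x 46 mm, border raised under 1 mm. The point is the centre of its upper face, 3 mm above the desk; its x axis runs along its length. Pads and stack change places between starts.
- yellow_pad_top (a point): yellow-bordered landing pad: fixed flat white plate, 138 x 62 mm, 3 mm thick, with an 8 mm wide yellow border round a white field of 122 x 46 mm, border raised under 1 mm. The point is the centre of its upper face, 3 mm above the desk; its x axis runs along its length. Pads and stack change places between starts.
- oil_bottle_mid (a point): loose amber immersion-oil bottle with a white band and a black cap, 26 mm diameter, 54 mm high, stands upright on the desk among the pads; to be left alone. The point is its centre, 27 mm up.
- petri_dish_mid (a point): loose closed petri dish, white with a clear lid, 55 mm diameter, 16 mm high, lies on the desk among the pads; to be left alone. The point is its centre, 8 mm up.
Not all that is in view belongs to the job. What is shaped like the part that bears blue_pad_top but orange or purple is not meant.

How it is judged:
By the outcome, as a careful person would: the job done as asked, in the order asked, and still so for the second after the job is handed in, with the robot touching nothing.
It also fails if it takes over 99 s, if anything falls off the work surface, if the arm or the gripper's body presses on something with over 40 N, if the wrist force passes 120 N, or if a joint passes its speed limit or range.

## Robot

A 6-joint arm with a two-finger parallel gripper is mounted at the origin on the work surface. World frame = base frame: x ahead of the robot, y to its left, z up, the work surface at z = 0. Lengths are in mm, angles in degrees, forces in N, time in s.
With the tool pointing down it reaches from about 350 to 850 mm from the base axis. Payload 8.1 kg.
Tool frame: the origin (TCP) lies midway between the tips of the shut fingers; the grasp point (between the pads) lies 19 mm behind it (r.pinch_z is the distance from the TCP to the grasp point, in mm); z points along the fingers, y is the line along which they close (so a half turn about z gives the same grasp; the last joint's range is limited). The gripper opens to 85 mm and grips with 20 to 120 N. Pads are 22 mm wide; open, the fingers measure 114 mm over their backs; the gripper's body (76 mm by 85 mm) begins 54 mm behind the grasp point. The pads swing forward as they close: fully open they stand 13 mm farther back than shut.
Start: joints at [67.013, 7.471, 85.268, -0, 87.261, -4.893], TCP at [186.325, 570.341, 231.292] pointing down, gripper open.
Joint ranges: [-169.43, 169.43], [-51.17, 129.36], [1.28, 143.12], [-76.62, 256.62], [0, 156.53], [-152.29, 152.29]. Speed limits (degrees/s): [136.94, 136.94, 159.86, 180, 180, 180].

## Interface

Orientations are given as [roll, pitch, yaw] about the fixed x, y, z axes, in that order (R = Rz(yaw) Ry(pitch) Rx(roll)).
In Python, from bench import sensors, optics, job, r gives the robot as it stands.
- The arm moves only by the tool play_rows, never from a script. Its argument "motion" is a list that holds one entry, the list of rows, each a list of 6 numbers: the shift along the tool's x, y, z in cm, then the turn, a rotation vector about the tool's x, y, z in degrees. In form: [[[x, y, z, ax, ay, az], ...]]. A call has 1 to 5 rows; each row is the pose to reach, as a shift and turn from the pose commanded when the call began, along the tool's axes at that moment; what a row does not reach only later rows make up. A row lasts 1/10 s, in which the tool goes at most 50 mm and 8.59 degrees, less where a joint would pass 70% of its speed; a pose out of reach is approached as far as the arm can. A call with a gripper value outside its range is refused whole. "jaw" is the opening, from 0 (shut) to 1 (fully open), set as the call begins (left out, the last holds). The fingers move at their own pace and stop on an object; "squeeze" is the grip in N (left out, the last holds). Time passes only in rows, so rows that repeat a pose let the fingers close. It gives the time, the measured TCP pose, the force, the opening and the grip force at its end, in the units of the state.
- sensors.sense(): the state, without advancing time (a new reading comes with each control period).
- optics.snapshot(name): name is "side" or "top"; returns a dict with "pixels" (400x640x3 uint8, red, green, blue), "mtx" (3x3 intrinsics, pixels), "R" (3x3) and "t" (3): a world point X has camera coordinates R X + t. Camera axes: x right, y down, z forward; pixel columns grow to the right and rows downward; lengths in mm; the calibration is good to about 2 mm. A picture is of the moment at which its call begins. There is no depth.
- job.hand_in(): hands the job in; it is judged then, once.
The state is a dict: "time": time; "joint_pos": joint angles; "qd": joint speeds; "joint_efforts": joint torques, N m; "tool_pos": TCP position; "tcp_rot": TCP orientation; "ft_force": force on the tool from outside, world axes, zero at the start; "wrist_torque": the same for the moment, N m; "finger_gap": finger opening in mm; "grip_force": force on a finger pad.
Only numpy, scipy, OpenCV 4.12 (cv2) and the standard library are available. Lean on these libraries where they do the work, as an engineer would, in place of code of your own. Each camera call takes 0.05 s, during which the arm holds its last target. There are 200 camera calls.

## Working session

There is one attempt and no reset: what is moved stays moved. The work goes in short steps, Python scripts to look and compute and a tool call to move; the robot and the scene stay as the last step left them, time stands still between calls to the robot, and variables do not carry over. Pictures are saved under pics/ and viewed, at most 14 in all, crops included, and the job is handed in when it is done.

Besides the shell and the picture viewer there is one more tool, called after ">>>" by a JSON object that holds its "api" and its "payload", one argument or row to a line. play_rows: Moves the arm, as the interface text tells. Its arguments: {"type":"object","properties":{"motion":{"type":"array","items":{"type":"array","items":{"type":"array","items":{"type":"number"}}}},"jaw":{"type":"number"},"squeeze":{"type":"number"}},"required":["motion"]}

```bash
ls; mkdir -p pics
python3 - <<'E'
from bench import sensors, optics, job, r
import cv2,numpy as np
print(sensors.sense(), r.pinch_z)
for n in("top","side"):
    s=optics.snapshot(n); cv2.imwrite(f"pics/{n}0.png",s["pixels"][:,:,::-1]); print(n,s["mtx"],s["R"],s["t"])
E
```

```text
pics
{'time': 0.0, 'joint_pos': array([ 6.70122613e+01,  7.51542561e+00,  8.53300994e+01,  6.96539904e-04,
        8.72605589e+01, -4.89295795e+00]), 'qd': array([-0.05895896, -0.06193772, -0.10686978,  0.0414042 , -0.10396869,
        0.01527301]), 'joint_efforts': array([-1.86152094e-03, -5.69387555e+01, -5.00555241e+01, -1.54666877e-04,
        1.44184215e-02,  3.43050226e-05]), 'tool_pos': array([186.11218466, 569.82767633, 230.23325311]), 'tcp_rot': array([-1.79894362e+02, -9.74150671e-03,  1.61905176e+02]), 'ft_force': array([ 0.0993738 , -0.66655679,  0.12737287]), 'wrist_torque': array([ 3.91592465e-05, -1.84395010e-02, -1.61078588e-02]), 'grip_force': 0.0, 'finger_gap': 85.48075033270648} 18.700000000000003
top [[362.9211058    0.         320.88401024]
 [  0.         362.9211058  198.70724462]
 [  0.           0.           1.        ]] [[ 2.72463022e-04 -9.99971815e-01  7.50298065e-03]
 [-9.85624245e-01 -1.53618218e-03 -1.68945221e-01]
 [ 1.68951985e-01 -7.34908831e-03 -9.85596884e-01]] [  13.00059435  442.460864   1178.09871992]
side [[399.42529319   0.         318.00473427]
 [  0.         399.42529319 200.1914043 ]
 [  0.           0.           1.        ]] [[ 0.9872854  -0.15811326  0.01636278]
 [-0.10435498 -0.7223544  -0.6836038 ]
 [ 0.11990655  0.67320451 -0.72966986]] [-447.04282235   83.88460434 1018.5815495 ]
```

View pics/top0.png

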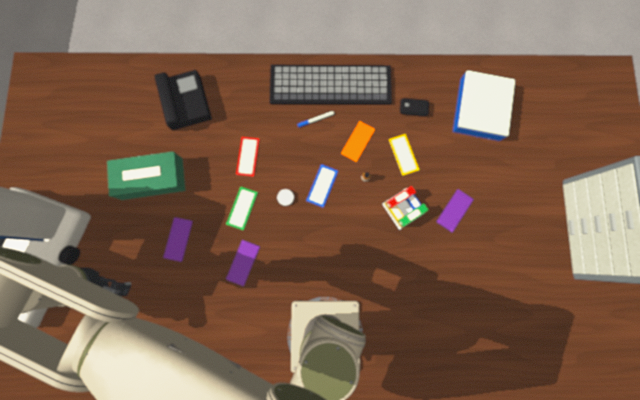

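View pics/side0.png

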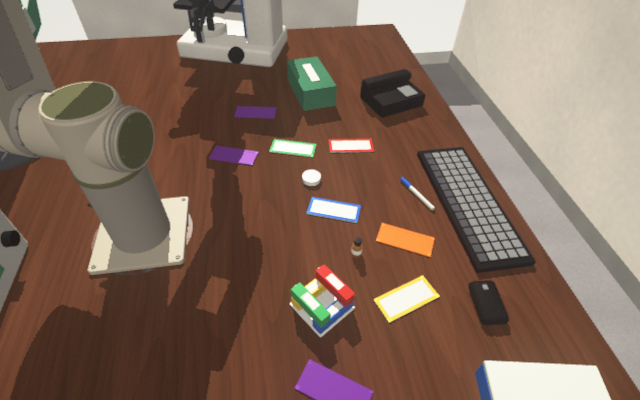

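The top view shows the red pad at (247,156), green (241,208), blue (322,186) and yellow (403,154). The stack is at (405,207), the bottle at (366,177) and the dish at (285,197). The side view shows the same layout, with the stack at (322,297).

```bash
cat > h.py <<'E'
from bench import sensors, optics, job, r
import cv2,numpy as np
HUE={'red':[(0,7),(172,180)],'green':[(50,85)],'blue':[(100,125)],'yellow':[(22,34)]}
def ray(s,uv,z):
    uv=np.atleast_2d(np.asarray(uv,float)); d=np.c_[uv,np.ones(len(uv))]@np.linalg.inv(s["mtx"]).T@s["R"]
    c=-s["R"].T@s["t"]; return c+d*((z-c[2])/d[:,2])[:,None]
def proj(s,X):
    p=s["mtx"]@(s["R"]@np.asarray(X,float)+s["t"]); return p[:2]/p[2]
def mask(s,col,smin=110,vmin=60):
    h=cv2.cvtColor(s["pixels"],cv2.COLOR_RGB2HSV); m=np.zeros(h.shape[:2],np.uint8)
    for a,b in HUE[col]: m|=cv2.inRange(h,(a,smin,vmin),(b,255,255))
    return m
def rects(s,col,z,minA=30,**k):
    """filled outer contours -> (centre, long, short, yaw of long axis) on plane z"""
    out=[]
    for c in cv2.findContours(mask(s,col,**k),cv2.RETR_EXTERNAL,cv2.CHAIN_APPROX_NONE)[0]:
        if cv2.contourArea(c)<minA: continue
        P=ray(s,c[:,0],z)[:,:2].astype(np.float32); b=cv2.boxPoints(cv2.minAreaRect(P))
        e=[b[1]-b[0],b[2]-b[1]]; e.sort(key=np.linalg.norm); 
        out.append((b.mean(0).round(1),round(float(np.linalg.norm(e[1])),1),round(float(np.linalg.norm(e[0])),1),round(float(np.degrees(np.arctan2(e[1][1],e[1][0]))%180),1),c[:,0].mean(0).round()))
    return out
E
python3 - <<'E'
from h import *
for n in("top","side"):
    s=optics.snapshot(n); print(n,-s["R"].T@s["t"])
    for c in HUE:
        for o in rects(s,c,3.):
            if o[1]<190: print(c,o)
    h=cv2.cvtColor(s["pixels"],cv2.COLOR_RGB2HSV)
t=optics.snapshot("top");q=optics.snapshot("side")
a=cv2.resize(t["pixels"][180:236,376:440],None,fx=6,fy=6,interpolation=0);b=cv2.resize(q["pixels"][260:340,285:360],None,fx=5,fy=5,interpolation=0)
H=max(a.shape[0],b.shape[0]);p=lambda i:cv2.copyMakeBorder(i,0,H-i.shape[0],0,0,0)
cv2.imwrite("pics/st.png",np.hstack([p(a),p(b)])[:,:,::-1])
E
```

```text
top [ 237.05449507   22.33787996 1235.78453259]
red (array([ 459.8, -264.2], dtype=float32), 108.5, 35.0, 119.3, array([401., 195.]))
red (array([600.8, 271.7], dtype=float32), 145.5, 70.9, 173.8, array([247., 156.]))
green (array([ 371.5, -272.3], dtype=float32), 30.5, 28.3, 127.1, array([405., 221.]))
green (array([ 414.8, -336.2], dtype=float32), 30.0, 28.8, 133.3, array([422., 208.]))
green (array([416.4, 285. ], dtype=float32), 139.5, 65.1, 161.3, array([242., 208.]))
blue (array([495.8,   9.8], dtype=float32), 139.9, 65.1, 158.1, array([322., 185.]))
yellow (array([ 608.7, -279. ], dtype=float32), 143.4, 67.6, 17.8, array([404., 154.]))
side [ 327.97802347 -695.8026817   807.88695317]
red (array([ 351.1, -448.3], dtype=float32), 36.2, 14.3, 171.2, array([301., 396.]))
red (array([ 407.3, -388.2], dtype=float32), 42.3, 41.1, 176.6, array([326., 358.]))
red (array([ 455. , -219.9], dtype=float32), 119.5, 42.0, 122.6, array([334., 284.]))
red (array([601.4, 272.4], dtype=float32), 143.3, 65.3, 172.1, array([351., 145.]))
green (array([ 392. , -261.7], dtype=float32), 114.3, 35.1, 122.1, array([309., 304.]))
blue (array([ 700.7, -476.5], dtype=float32), 66.5, 18.3, 78.5, array([483., 383.]))
blue (array([ 437.1, -293.4], dtype=float32), 99.6, 31.6, 31.0, array([331., 319.]))
blue (array([496.9,   9. ], dtype=float32), 137.9, 61.6, 158.1, array([334., 209.]))
blue (array([721.9,  84.3], dtype=float32), 38.4, 12.9, 109.8, array([405., 182.]))
yellow (array([ 359.4, -254.7], dtype=float32), 37.5, 9.0, 121.5, array([295., 303.]))
yellow (array([ 415.2, -232.5], dtype=float32), 30.9, 13.7, 32.2, array([318., 291.]))
yellow (array([ 609.6, -279. ], dtype=float32), 140.3, 62.5, 18.6, array([405., 298.]))
```

View pics/st.png

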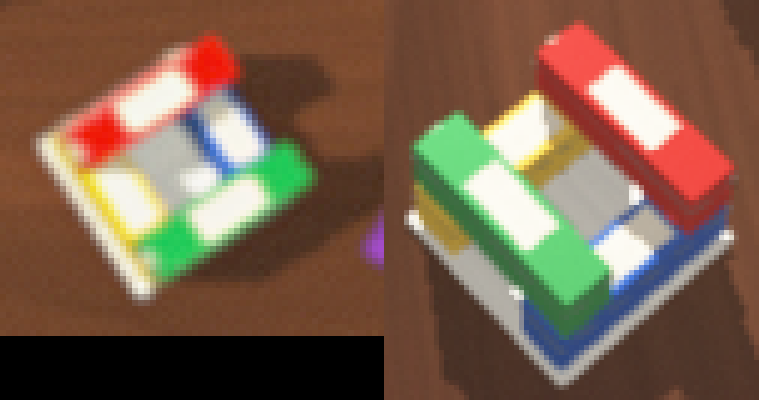

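The left (top) crop shows the red and green mailers on top with their white labels at about (401,196) and (414,215). Blue (right) and yellow (left) lie underneath. The right (side) crop agrees, with the red label at (335,281) and the green one at (311,301).

```bash
cat >> h.py <<'E'
def label(s,X,rad=9,vm=200,z=66):
    """white label nearest to predicted world point X, on plane z"""
    h=cv2.cvtColor(s["pixels"],cv2.COLOR_RGB2HSV); m=cv2.inRange(h,(0,0,vm),(180,70,255))
    n,l,st,ce=cv2.connectedComponentsWithStats(m,connectivity=4); p=proj(s,X)
    i=1+min(range(n-1),key=lambda i:np.hypot(*(ce[i+1]-p))+(1e3 if st[i+1,4]<15 else 0))
    c=np.argwhere(l==i)[:,::-1]; P=ray(s,c,z)[:,:2].astype(np.float32)
    (cx,cy),wh,a=cv2.minAreaRect(P); w,v=np.linalg.eigh(np.cov(P.T)); 
    return P.mean(0).round(1),np.round(wh),round(float(np.degrees(np.arctan2(v[1,1],v[0,1]))%180),1),len(c)
def plan(*T,start=None):
    """targets (x,y,z,psi): one call each (5 rows), row printed in cm/deg from the previous pose"""
    s=sensors.sense(); p=np.r_[s["tool_pos"],s["tcp_rot"][2]] if start is None else np.array(start,float)
    print("from",p.round(1),"t",round(float(s["time"]),2),"gap",s["finger_gap"].round(1))
    for t in T:
        t=np.array(t,float); a=np.radians(p[3]); d=t[:3]-p[:3]; w=(t[3]-p[3]+180)%360-180
        print(t.round(1),"->",np.round([(d[0]*np.cos(a)+d[1]*np.sin(a))/10,(d[0]*np.sin(a)-d[1]*np.cos(a))/10,-d[2]/10,0,0,-w],2).tolist(),"rows",round(max(np.linalg.norm(d)/50,abs(w)/8.59),1)); p=t
E
python3 - <<'E'
from h import *
for n,g,rd in(("top",(414,215),(401.5,196.3)),("side",(311,301),(335,281.4))):
    s=optics.snapshot(n)
    for c,p in(("green",g),("red",rd)):
        X=ray(s,p,66)[0]; print(n,c,X.round(),label(s,X))
    for o in rects(s,'red',66)+rects(s,'green',66): 
        if abs(o[0][1]+260)<90: print(o)
b=optics.snapshot("top"); print("bottle",ray(b,(366,177),27),"dish",ray(b,(285.5,197.5),16))
plan((460,250,150,150),(470,20,150,130),(430,-200,150,121))
E
```

```text
top green [ 384. -289.   66.] (array([ 390.8, -283.5], dtype=float32), array([43., 40.]), 82.2, 121)
top red [ 446. -251.   66.] (array([ 446.2, -250.3], dtype=float32), array([18., 40.]), 121.3, 67)
(array([ 439.1, -234.8], dtype=float32), 67.1, 29.8, 123.5, array([395., 198.]))
(array([ 466.5, -280.4], dtype=float32), 33.3, 31.2, 36.8, array([410., 190.]))
(array([ 365.6, -257.3], dtype=float32), 29.3, 26.6, 123.1, array([405., 221.]))
(array([ 407.4, -319.6], dtype=float32), 28.6, 27.2, 133.9, array([423., 208.]))
side green [ 391. -290.   66.] (array([ 391.9, -277. ], dtype=float32), array([68., 36.]), 80.2, 268)
side red [ 448. -252.   66.] (array([ 447.3, -251.6], dtype=float32), array([18., 40.]), 123.0, 142)
(array([ 445.3, -257.6], dtype=float32), 109.2, 38.7, 122.6, array([335., 284.]))
(array([ 387. , -295.6], dtype=float32), 105.3, 32.4, 122.1, array([309., 304.]))
bottle [[ 519.77580185 -140.85015606   27.        ]] dish [[450.13931175 133.89056254  16.        ]]Traceback (most recent call last):
  File "<stdin>", line 9, in <module>
  File "h.py", line 33, in plan
    print("from",p.round(1),"t",round(float(s["time"]),2),"gap",s["finger_gap"].round(1))
                                                                ^^^^^^^^^^^^^^^^^^^^^
AttributeError: 'float' object has no attribute 'round'
```

```bash
sed -i 's/s\["finger_gap"\].round(1)/round(float(s["finger_gap"]),1)/' h.py
python3 - <<'E'
from h import *
plan((380,420,150,150),(470,190,150,130),(465,-50,150,122),(446.7,-251,150,122))
E
```

```text
from [186.3 570.3 231.2 161.9] t 0.45 gap 85.5
[380. 420. 150. 150.] -> [-23.08, -8.27, 8.12, 0.0, 0.0, 11.91] rows 5.2
[470. 190. 150. 130.] -> [-19.29, -15.42, -0.0, 0.0, 0.0, 20.0] rows 4.9
[465. -50. 150. 122.] -> [-18.06, -15.81, -0.0, 0.0, 0.0, 8.0] rows 4.8
[ 446.7 -251.   150.   122. ] -> [-16.08, -12.2, -0.0, 0.0, 0.0, -0.0] rows 4.0
```

>>> {"api": "play_rows", "payload": {
  "motion": [
    [[-22,-8,8,0,0,12],[-22,-8,8,0,0,12],[-22,-8,8,0,0,12],[-22,-8,8,0,0,12],[-22,-8,8,0,0,12]]
  ],
  "jaw": 0.62
}}

```text
time: 0.95
tool_pos: [371.9, 424.6, 150.8]
tcp_rot: [180.0, 0.0, 149.9]
ft_force: [0.1, 0.4, 1.1]
finger_gap: 52.8
grip_force: 0.0
```

>>> {"api": "play_rows", "payload": {
  "motion": [
    [[-19.3,-15.4,0,0,0,20],[-19.3,-15.4,0,0,0,20],[-19.3,-15.4,0,0,0,20],[-19.3,-15.4,0,0,0,20],[-19.3,-15.4,0,0,0,20]]
  ]
}}

```text
time: 1.45
tool_pos: [460.9, 193.9, 151.6]
tcp_rot: [180.0, 0.0, 129.9]
ft_force: [1.0, 0.1, 0.5]
finger_gap: 53.2
grip_force: 0.0
```

>>> {"api": "play_rows", "payload": {
  "motion": [
    [[-18,-15.8,0,0,0,8],[-18,-15.8,0,0,0,8],[-18,-15.8,0,0,0,8],[-18,-15.8,0,0,0,8],[-18,-15.8,0,0,0,8]]
  ]
}}

```text
time: 1.95
tool_pos: [454.3, -46.1, 151.7]
tcp_rot: [180.0, 0.1, 121.9]
ft_force: [0.1, 0.6, 0.2]
finger_gap: 52.6
grip_force: 0.0
```

Run:
```python
from h import *
plan((446.7,-251,110,122),(446.7,-251,40,122))
```

```text
from [454.3 -46.1 151.7 121.9] t 1.95 gap 52.6
[ 446.7 -251.   110.   122. ] -> [-17.0, -11.46, 4.17, 0.0, 0.0, -0.15] rows 4.2
[ 446.7 -251.    40.   122. ] -> [0.0, 0.0, 7.0, 0.0, 0.0, -0.0] rows 1.4
```

>>> {"api": "play_rows", "payload": {
  "motion": [
    [[-17,-11.5,4.2,0,0,0],[-17,-11.5,4.2,0,0,0],[-17,-11.5,4.2,0,0,0],[-17,-11.5,4.2,0,0,0],[-17,-11.5,4.2,0,0,0]]
  ]
}}

```text
time: 2.45
tool_pos: [445.6, -253.0, 108.4]
tcp_rot: [-179.9, 0.0, 121.7]
ft_force: [0.4, 1.2, 0.3]
finger_gap: 53.1
grip_force: 0.0
```

Run:
```python
from h import *
plan((446.7,-251,40,122))
s=optics.snapshot("side"); cv2.imwrite("pics/a.png",cv2.resize(s["pixels"][200:350,230:430],None,fx=3,fy=3)[:,:,::-1])
```

```text
from [ 445.6 -253.   108.4  121.7] t 2.45 gap 53.1
[ 446.7 -251.    40.   122. ] -> [0.11, 0.2, 6.84, 0.0, 0.0, -0.32] rows 1.4
```

View pics/a.png

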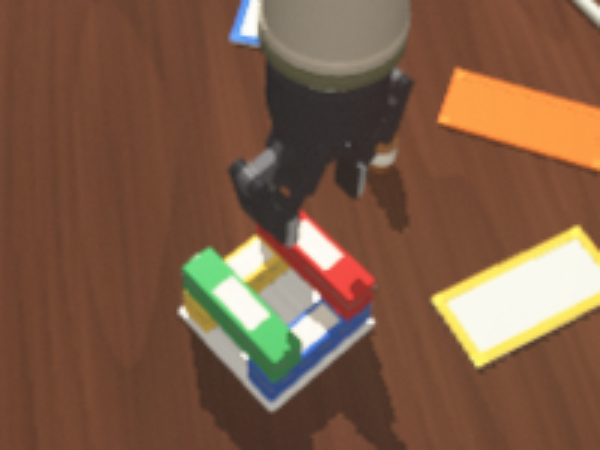

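The gripper is above the red mailer, with a finger on each side of its label at about (320,240) in the crop. I'm descending and gripping.

>>> {"api": "play_rows", "payload": {
  "motion": [
    [[0.1,0.2,3.5,0,0,0],[0.1,0.2,5.5,0,0,0],[0.1,0.2,6.8,0,0,0],[0.1,0.2,6.8,0,0,0],[0.1,0.2,6.8,0,0,0]]
  ]
}}

```text
time: 3.0
tool_pos: [448.6, -246.3, 42.1]
tcp_rot: [180.0, 0.0, 121.9]
ft_force: [0.4, 0.5, -0.0]
finger_gap: 52.9
grip_force: 0.0
```

>>> {"api": "play_rows", "payload": {
  "motion": [
    [[0,0,0,0,0,0],[0,0,0,0,0,0],[0,0,0,0,0,0],[0,0,0,0,0,0],[0,0,0,0,0,0]]
  ],
  "jaw": 0,
  "squeeze": 35
}}

```text
time: 3.5
tool_pos: [449.2, -247.3, 42.9]
tcp_rot: [179.9, 0.1, 121.9]
ft_force: [-0.5, 1.2, 7.0]
finger_gap: 25.6
grip_force: 35.8
```

>>> {"api": "play_rows", "payload": {
  "motion": [
    [[0,0,-1,0,0,0],[0,0,-4,0,0,0],[0,0,-7,0,0,0],[0,0,-7,0,0,0],[0,0,-7,0,0,0]]
  ]
}}

```text
time: 4.0
tool_pos: [448.6, -247.1, 112.5]
tcp_rot: [179.9, 0.1, 121.9]
ft_force: [-0.4, 0.7, -0.7]
finger_gap: 25.2
grip_force: 34.8
```

Run:
```python
from h import *
s=optics.snapshot("side"); cv2.imwrite("pics/b.png",cv2.resize(s["pixels"][150:350,200:430],None,fx=2.5,fy=2.5)[:,:,::-1])
plan((505,-60,112,140),(560,125,112,158),(601,272,112,173),(601,272,20,173))
```

```text
from [ 447.8 -246.6  111.2  121.9] t 4.05 gap 25.5
[505. -60. 112. 140.] -> [12.82, 14.71, -0.08, 0.0, 0.0, -18.09] rows 3.9
[560. 125. 112. 158.] -> [7.68, 17.71, -0.0, 0.0, 0.0, -18.0] rows 3.9
[601. 272. 112. 173.] -> [1.71, 15.17, -0.0, 0.0, 0.0, -15.0] rows 3.1
[601. 272.  20. 173.] -> [0.0, 0.0, 9.2, 0.0, 0.0, -0.0] rows 1.8
```

View pics/b.png

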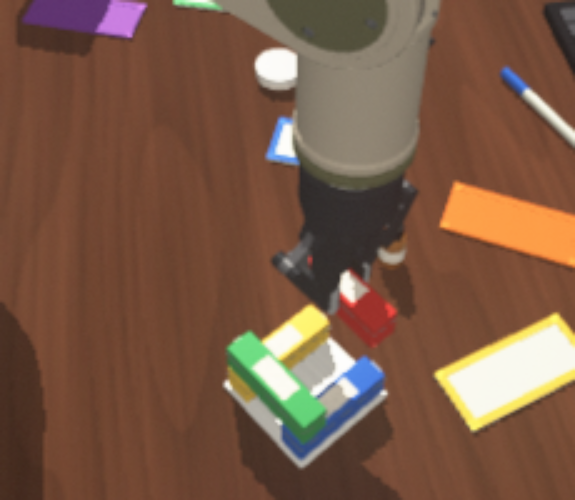

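The red mailer hangs level in the jaws at about (365,305) in the crop, and the rest of the stack is undisturbed. I'm carrying it to the red pad.

>>> {"api": "play_rows", "payload": {
  "motion": [
    [[4,5,0,0,0,-6],[7,8,0,0,0,-10],[10,11,0,0,0,-14],[12.5,14.2,0,0,0,-18],[12.8,14.7,0,0,0,-18]]
  ]
}}

```text
time: 4.55
tool_pos: [504.7, -56.1, 109.7]
tcp_rot: [-180.0, -0.2, 140.3]
ft_force: [0.2, -1.0, -0.8]
finger_gap: 25.1
grip_force: 34.9
```

>>> {"api": "play_rows", "payload": {
  "motion": [
    [[1.6,3.7,0,0,0,-4],[3.2,7.4,0,0,0,-8],[4.8,11,0,0,0,-12],[6.4,14.8,0,0,0,-15],[7.7,17.7,0,0,0,-18]]
  ]
}}

```text
time: 5.05
tool_pos: [559.7, 126.0, 109.7]
tcp_rot: [-179.9, -0.1, 158.0]
ft_force: [0.8, 0.3, -1.4]
finger_gap: 25.6
grip_force: 35.0
```

>>> {"api": "play_rows", "payload": {
  "motion": [
    [[0.4,4,0,0,0,-4],[0.8,8,0,0,0,-8],[1.3,12,0,0,0,-12],[1.7,15,0,0,0,-15],[1.7,15.2,0,0,0,-15]]
  ]
}}

```text
time: 5.55
tool_pos: [601.1, 274.4, 109.4]
tcp_rot: [-180.0, -0.1, 173.1]
ft_force: [-0.1, -1.0, -0.2]
finger_gap: 25.3
grip_force: 35.1
```

Run:
```python
from h import *
plan((601,272,20,173),(601,272,9,173))
```

```text
from [601.1 274.4 109.4 173.1] t 5.55 gap 25.3
[601. 272.  20. 173.] -> [-0.02, -0.24, 8.94, 0.0, 0.0, 0.11] rows 1.8
[601. 272.   9. 173.] -> [0.0, 0.0, 1.1, 0.0, 0.0, -0.0] rows 0.2
```

>>> {"api": "play_rows", "payload": {
  "motion": [
    [[0,-0.2,4,0,0,0],[0,-0.2,7,0,0,0],[0,-0.2,9,0,0,0],[0,-0.2,9.3,0,0,0],[0,-0.2,9.3,0,0,0]]
  ]
}}

```text
time: 6.05
tool_pos: [600.5, 268.5, 16.9]
tcp_rot: [-179.9, -0.2, 172.8]
ft_force: [-0.8, 0.6, -0.2]
finger_gap: 25.4
grip_force: 35.1
```

>>> {"api": "play_rows", "payload": {
  "motion": [
    [[0,0,0.2,0,0,0],[0,0,0.4,0,0,0],[0,0,0.4,0,0,0]]
  ]
}}

```text
time: 6.35
tool_pos: [602.2, 270.1, 15.4]
tcp_rot: [180.0, 0.1, 172.9]
ft_force: [0.4, 0.8, -1.7]
finger_gap: 25.2
grip_force: 35.1
```

>>> {"api": "play_rows", "payload": {
  "motion": [
    [[0,0,0.2,0,0,0],[0,0,0.3,0,0,0],[0,0,0.4,0,0,0],[0,0,0.5,0,0,0],[0,0,0.5,0,0,0]]
  ]
}}

```text
time: 6.85
tool_pos: [601.6, 270.1, 10.0]
tcp_rot: [180.0, 0.0, 172.9]
ft_force: [-2.4, -0.9, 3.4]
finger_gap: 25.6
grip_force: 35.7
```

>>> {"api": "play_rows", "payload": {
  "motion": [
    [[0,0,0.1,0,0,0],[0,0,0.1,0,0,0],[0,0,0.2,0,0,0],[0,0,0.2,0,0,0]]
  ]
}}

```text
time: 7.25
tool_pos: [602.1, 270.3, 9.9]
tcp_rot: [180.0, 0.1, 172.9]
ft_force: [-8.4, -3.0, 17.2]
finger_gap: 25.2
grip_force: 37.5
```

>>> {"api": "play_rows", "payload": {
  "motion": [
    [[0,0,-0.1,0,0,0],[0,0,-0.1,0,0,0],[0,0,-0.1,0,0,0],[0,0,-0.1,0,0,0],[0,0,-0.1,0,0,0]]
  ],
  "jaw": 0.62
}}

```text
time: 7.75
tool_pos: [601.2, 269.8, 7.9]
tcp_rot: [-180.0, -0.0, 172.9]
ft_force: [1.4, 0.7, 0.6]
finger_gap: 52.9
grip_force: 0.0
```

>>> {"api": "play_rows", "payload": {
  "motion": [
    [[0,0,-3,0,0,0],[0,0,-7,0,0,0],[0,0,-10,0,0,0],[0,0,-10,0,0,0]]
  ]
}}

```text
time: 8.15
tool_pos: [605.1, 271.2, 114.9]
tcp_rot: [179.7, 0.5, 172.9]
ft_force: [0.4, 0.6, 0.7]
finger_gap: 52.7
grip_force: 0.0
```

Run:
```python
from h import *
plan((550,60,110,155),(470,-120,110,138),(387.3,-288.1,110,122),(387.3,-288.1,41,122))
```

```text
from [605.1 271.2 114.9 172.9] t 8.15 gap 52.7
[550.  60. 110. 155.] -> [2.86, -21.64, 0.49, 0.0, 0.0, 17.91] rows 4.4
[ 470. -120.  110.  138.] -> [-0.36, -19.69, -0.0, 0.0, 0.0, 17.0] rows 3.9
[ 387.3 -288.1  110.   122. ] -> [-5.1, -18.03, -0.0, 0.0, 0.0, 16.0] rows 3.7
[ 387.3 -288.1   41.   122. ] -> [0.0, 0.0, 6.9, 0.0, 0.0, -0.0] rows 1.4
```

>>> {"api": "play_rows", "payload": {
  "motion": [
    [[2.9,-21.6,0,0,0,18],[2.9,-21.6,0,0,0,18],[2.9,-21.6,0,0,0,18],[2.9,-21.6,0,0,0,18],[2.9,-21.6,0,0,0,18]]
  ]
}}

```text
time: 8.65
tool_pos: [544.2, 55.4, 107.2]
tcp_rot: [-179.9, -0.1, 154.8]
ft_force: [0.9, 0.6, 0.0]
finger_gap: 52.8
grip_force: 0.0
```

>>> {"api": "play_rows", "payload": {
  "motion": [
    [[-0.4,-19.7,0,0,0,17],[-0.4,-19.7,0,0,0,17],[-0.4,-19.7,0,0,0,17],[-0.4,-19.7,0,0,0,17],[-0.4,-19.7,0,0,0,17]]
  ]
}}

```text
time: 9.15
tool_pos: [463.6, -125.4, 107.6]
tcp_rot: [-179.9, -0.0, 137.6]
ft_force: [0.7, 0.8, -0.2]
finger_gap: 52.8
grip_force: 0.0
```

>>> {"api": "play_rows", "payload": {
  "motion": [
    [[-5.1,-18,0,0,0,16],[-5.1,-18,0,0,0,16],[-5.1,-18,0,0,0,16],[-5.1,-18,0,0,0,16],[-5.1,-18,0,0,0,16]]
  ]
}}

```text
time: 9.65
tool_pos: [381.5, -291.8, 108.0]
tcp_rot: [-179.9, 0.0, 121.7]
ft_force: [1.8, 0.4, -0.4]
finger_gap: 53.3
grip_force: 0.0
```

Run:
```python
from h import *
s=optics.snapshot("side"); 
print([o for o in rects(s,'red',33) if o[0][1]>100], rects(s,'green',66)[:4], label(s,(601,271,33),z=33))
plan((387.3,-288.1,41,122))
a=cv2.resize(s["pixels"][90:200,240:420],None,fx=2.2,fy=2.2);b=cv2.resize(s["pixels"][220:340,240:420],None,fx=2.2,fy=2.2)
cv2.imwrite("pics/c.png",np.vstack([a,b])[:,:,::-1])
```

```text
[(array([645.3, 232.6], dtype=float32), 87.2, 46.4, 65.1, array([366., 145.]))] [(array([ 394.8, -308.3], dtype=float32), 75.5, 32.4, 122.4, array([315., 312.]))] (array([646., 226.], dtype=float32), array([34.,  6.]), 81.9, 17)
from [ 382.4 -289.8  107.8  121.7] t 9.7 gap 53.0
[ 387.3 -288.1   41.   122. ] -> [-0.11, 0.5, 6.68, 0.0, 0.0, -0.3] rows 1.3
```

View pics/c.png

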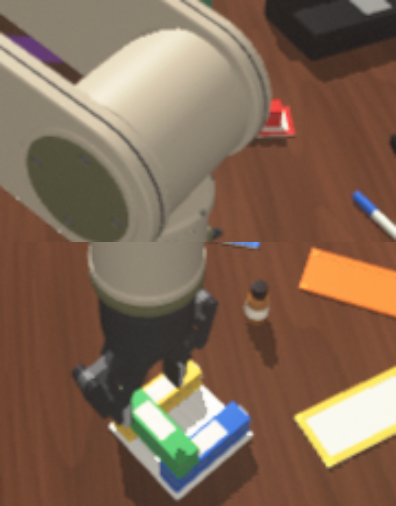

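The gripper straddles the green mailer at about (165,420) in the crop. The red one is on its pad at (275,120), partly hidden by the arm, so I'll check it later. Descending.

>>> {"api": "play_rows", "payload": {
  "motion": [
    [[-0.1,0.4,3.5,0,0,0],[-0.1,0.4,5.5,0,0,0],[-0.1,0.4,6.7,0,0,0],[-0.1,0.4,6.7,0,0,0],[-0.1,0.4,6.7,0,0,0]]
  ]
}}

```text
time: 10.2
tool_pos: [387.8, -286.9, 41.7]
tcp_rot: [180.0, 0.0, 122.0]
ft_force: [0.6, -0.6, 0.8]
finger_gap: 52.9
grip_force: 0.0
```

>>> {"api": "play_rows", "payload": {
  "motion": [
    [[0,0,0,0,0,0],[0,0,0,0,0,0],[0,0,0,0,0,0],[0,0,0,0,0,0],[0,0,0,0,0,0]]
  ],
  "jaw": 0
}}

```text
time: 10.7
tool_pos: [388.1, -288.2, 42.7]
tcp_rot: [179.9, 0.1, 121.9]
ft_force: [1.0, 0.7, 6.9]
finger_gap: 25.2
grip_force: 35.6
```

>>> {"api": "play_rows", "payload": {
  "motion": [
    [[0,0,-1,0,0,0],[0,0,-4,0,0,0],[0,0,-7,0,0,0],[0,0,-7,0,0,0],[0,0,-7,0,0,0]]
  ]
}}

```text
time: 11.2
tool_pos: [387.7, -288.0, 112.5]
tcp_rot: [180.0, 0.1, 121.9]
ft_force: [0.1, 1.7, -1.2]
finger_gap: 25.3
grip_force: 34.7
```

Run:
```python
from h import *
plan((440,-90,112,136),(445,110,112,150),(416,284.5,112,161.3),(416,284.5,20,161.3))
t=optics.snapshot("top"); print([o for o in rects(t,'red',33)],label(t,(602,270,33),z=33))
```

```text
from [ 387.7 -288.   112.5  121.9] t 11.2 gap 25.3
[440. -90. 112. 136.] -> [14.05, 14.9, 0.05, 0.0, 0.0, -14.11] rows 4.1
[445. 110. 112. 150.] -> [13.53, 14.73, -0.0, 0.0, 0.0, -14.0] rows 4.0
[416.  284.5 112.  161.3] -> [11.24, 13.66, -0.0, 0.0, 0.0, -11.3] rows 3.5
[416.  284.5  20.  161.3] -> [0.0, 0.0, 9.2, 0.0, 0.0, -0.0] rows 1.8
[(array([591.7, 265.7], dtype=float32), 141.7, 69.2, 173.6, array([247., 156.]))] (array([605.7, 275.2], dtype=float32), array([27., 79.]), 177.4, 107)
```

>>> {"api": "play_rows", "payload": {
  "motion": [
    [[2.8,3,0,0,0,-3],[5.6,6,0,0,0,-6],[8.4,9,0,0,0,-9],[11.2,12,0,0,0,-12],[14,14.9,0,0,0,-14]]
  ]
}}

```text
time: 11.75
tool_pos: [438.6, -87.9, 109.8]
tcp_rot: [-179.9, -0.1, 136.0]
ft_force: [0.4, -0.3, -1.1]
finger_gap: 25.3
grip_force: 34.7
```

>>> {"api": "play_rows", "payload": {
  "motion": [
    [[2.8,3,0,0,0,-3],[5.6,6,0,0,0,-6],[8.4,9,0,0,0,-9],[11.2,12,0,0,0,-12],[13.5,14.7,0,0,0,-14]]
  ]
}}

```text
time: 12.25
tool_pos: [443.4, 111.5, 109.7]
tcp_rot: [-179.9, -0.1, 150.1]
ft_force: [1.9, -0.4, -1.5]
finger_gap: 25.1
grip_force: 34.7
```

>>> {"api": "play_rows", "payload": {
  "motion": [
    [[2.5,3,0,0,0,-3],[5,6,0,0,0,-6],[8,9.6,0,0,0,-9],[11,13.4,0,0,0,-11.3],[11.2,13.7,0,0,0,-11.3]]
  ]
}}

```text
time: 12.75
tool_pos: [414.4, 288.4, 109.9]
tcp_rot: [-180.0, -0.1, 161.5]
ft_force: [-1.0, -0.4, 0.0]
finger_gap: 25.1
grip_force: 34.8
```

Run:
```python
from h import *
plan((416,284.5,13,161.3))
t=optics.snapshot("top"); s=optics.snapshot("side")
for q in(t,s): print([o for o in rects(q,'red',33) if o[0][1]>0],label(q,(602,270,33),z=33))
cv2.imwrite("pics/d.png",np.vstack([cv2.resize(t["pixels"][120:240,200:360],None,fx=2.2,fy=2.2),cv2.resize(s["pixels"][100:220,240:400],None,fx=2.2,fy=2.2)])[:,:,::-1])
```

```text
from [414.4 288.4 109.9 161.5] t 12.75 gap 25.1
[416.  284.5  13.  161.3] -> [-0.28, -0.32, 9.69, 0.0, 0.0, 0.24] rows 1.9
[(array([591.8, 265.3], dtype=float32), 141.3, 69.9, 173.6, array([247., 156.]))] (array([607.5, 274.4], dtype=float32), array([27., 65.]), 4.6, 101)
[(array([592.1, 243.8], dtype=float32), 138.2, 78.0, 172.1, array([350., 145.]))] (array([603.2, 268.7], dtype=float32), array([15., 38.]), 171.8, 49)
```

View pics/d.png

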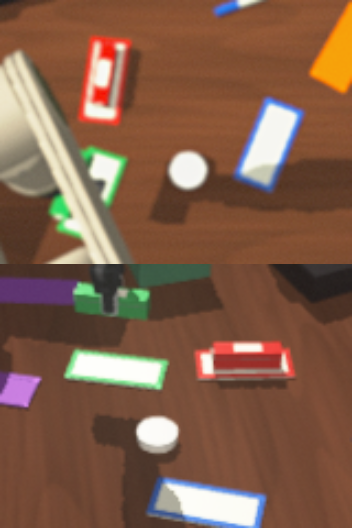

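The red mailer sits centred inside its border, with its label at (248,355) in the lower half of the picture. The green one is held above its own pad. Lowering.

>>> {"api": "play_rows", "payload": {
  "motion": [
    [[-0.2,-0.2,4,0,0,0],[-0.2,-0.2,7,0,0,0],[-0.2,-0.2,9,0,0,0],[-0.2,-0.2,9.5,0,0,0],[-0.2,-0.2,9.5,0,0,0]]
  ]
}}

```text
time: 13.35
tool_pos: [417.3, 280.1, 15.2]
tcp_rot: [-179.9, -0.1, 161.1]
ft_force: [0.1, -0.1, -0.5]
finger_gap: 25.3
grip_force: 34.9
```

>>> {"api": "play_rows", "payload": {
  "motion": [
    [[0,0,0.1,0,0,0],[0,0,0.2,0,0,0],[0,0,0.3,0,0,0],[0,0,0.3,0,0,0],[0,0,0.3,0,0,0]]
  ]
}}

```text
time: 13.85
tool_pos: [418.2, 282.0, 13.7]
tcp_rot: [180.0, 0.0, 161.2]
ft_force: [-0.2, 0.1, -1.4]
finger_gap: 25.7
grip_force: 34.9
```

>>> {"api": "play_rows", "payload": {
  "motion": [
    [[0.2,0.1,0.1,0,0,0],[0.2,0.1,0.2,0,0,0],[0.2,0.1,0.3,0,0,0],[0.2,0.1,0.4,0,0,0],[0.2,0.1,0.4,0,0,0]]
  ]
}}

```text
time: 14.35
tool_pos: [416.5, 283.6, 9.8]
tcp_rot: [180.0, -0.0, 161.2]
ft_force: [-2.0, -0.7, 4.9]
finger_gap: 25.3
grip_force: 35.6
```

>>> {"api": "play_rows", "payload": {
  "motion": [
    [[0,0,0.1,0,0,0],[0,0,0.1,0,0,0],[0,0,0.1,0,0,0]]
  ]
}}

```text
time: 14.65
tool_pos: [416.7, 283.7, 9.7]
tcp_rot: [180.0, 0.0, 161.2]
ft_force: [-7.5, -3.0, 15.6]
finger_gap: 25.4
grip_force: 37.0
```

>>> {"api": "play_rows", "payload": {
  "motion": [
    [[0,0,-0.1,0,0,0],[0,0,-0.1,0,0,0],[0,0,-0.1,0,0,0],[0,0,-0.1,0,0,0],[0,0,-0.1,0,0,0]]
  ],
  "jaw": 0.62
}}

```text
time: 15.15
tool_pos: [416.3, 283.3, 9.1]
tcp_rot: [-180.0, -0.0, 161.2]
ft_force: [0.5, -0.2, 0.5]
finger_gap: 52.8
grip_force: 0.0
```

>>> {"api": "play_rows", "payload": {
  "motion": [
    [[0,0,-3,0,0,0],[0,0,-7,0,0,0],[0,0,-10,0,0,0],[0,0,-10,0,0,0],[0,0,-10,0,0,0]]
  ]
}}

```text
time: 15.65
tool_pos: [417.1, 283.8, 110.0]
tcp_rot: [179.9, 0.1, 161.2]
ft_force: [-0.2, -0.7, -0.1]
finger_gap: 53.1
grip_force: 0.0
```

Run:
```python
from h import *
t=optics.snapshot("top"); s=optics.snapshot("side")
for q in(t,s):
    for c,X in(("blue",(435.5,-299,36)),("yellow",(398.5,-240,36))):
        print(c,label(q,X,z=36),[o for o in rects(q,c,36) if abs(o[0][1]+270)<80 and o[0][0]<520])
cv2.imwrite("pics/e.png",np.vstack([cv2.resize(t["pixels"][170:240,360:460],None,fx=4,fy=4),cv2.resize(s["pixels"][255:335,270:370],None,fx=4,fy=4)])[:,:,::-1])
plan((440,110,110,119),(450,-90,110,77),(398.5,-240,110,35),(398.5,-240,11,32))
```

```text
blue (array([ 435.3, -298.2], dtype=float32), array([31., 10.]), 33.9, 31) [(array([ 433.7, -296.8], dtype=float32), 95.0, 30.0, 32.4, array([412., 202.]))]
yellow (array([ 397.7, -239.2], dtype=float32), array([36., 14.]), 30.3, 47) [(array([ 395.9, -236.8], dtype=float32), 100.8, 28.9, 33.1, array([395., 213.]))]
blue (array([ 382.2, -314.4], dtype=float32), array([14.,  6.]), 34.5, 16) [(array([ 435.2, -305.7], dtype=float32), 104.1, 32.7, 32.9, array([333., 313.]))]
yellow (array([ 382.2, -314.4], dtype=float32), array([14.,  6.]), 34.5, 16) [(array([ 398.5, -248.5], dtype=float32), 103.3, 35.3, 31.7, array([312., 291.]))]
from [415.6 283.  108.  161.2] t 15.75 gap 52.9
[440. 110. 110. 119.] -> [-7.88, -15.59, -0.2, 0.0, 0.0, 42.21] rows 4.9
[450. -90. 110.  77.] -> [-17.98, -8.82, -0.0, 0.0, 0.0, 42.0] rows 4.9
[ 398.5 -240.   110.    35. ] -> [-15.77, -1.64, -0.0, 0.0, 0.0, 42.0] rows 4.9
[ 398.5 -240.    11.    32. ] -> [0.0, 0.0, 9.9, 0.0, 0.0, 3.0] rows 2.0
```

View pics/e.png

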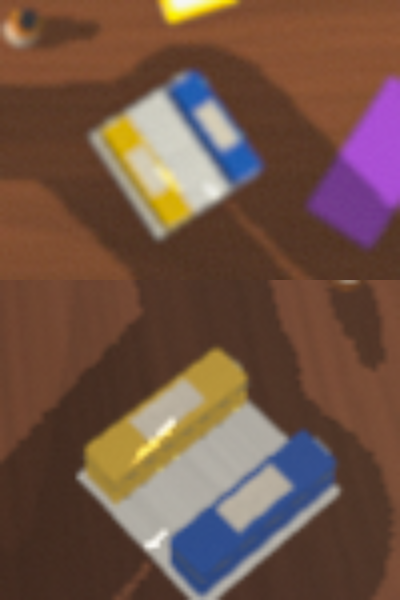

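Yellow and blue lie undisturbed on the tray. Their labels are at (150,170) and (215,125) in the upper half, and they measure (398,-239.5) and (435.4,-298.5) with a yaw of 32°.

>>> {"api": "play_rows", "payload": {
  "motion": [
    [[-7.9,-15.6,0,0,0,42],[-7.9,-15.6,0,0,0,42],[-7.9,-15.6,0,0,0,42],[-7.9,-15.6,0,0,0,42],[-7.9,-15.6,0,0,0,42]]
  ]
}}

```text
time: 16.25
tool_pos: [440.1, 107.0, 107.5]
tcp_rot: [-179.8, -0.0, 118.6]
ft_force: [0.1, 0.9, -0.0]
finger_gap: 52.7
grip_force: 0.0
```

>>> {"api": "play_rows", "payload": {
  "motion": [
    [[-18,-8.8,0,0,0,42],[-18,-8.8,0,0,0,42],[-18,-8.8,0,0,0,42],[-18,-8.8,0,0,0,42],[-18,-8.8,0,0,0,42]]
  ]
}}

```text
time: 16.75
tool_pos: [450.9, -95.1, 107.9]
tcp_rot: [-179.9, 0.1, 76.5]
ft_force: [0.6, 0.7, -0.5]
finger_gap: 52.8
grip_force: 0.0
```

>>> {"api": "play_rows", "payload": {
  "motion": [
    [[-15.8,-1.6,0,0,0,42],[-15.8,-1.6,0,0,0,42],[-15.8,-1.6,0,0,0,42],[-15.8,-1.6,0,0,0,42],[-15.8,-1.6,0,0,0,42]]
  ]
}}

```text
time: 17.25
tool_pos: [399.5, -241.7, 107.5]
tcp_rot: [-179.8, 0.1, 34.6]
ft_force: [1.0, 0.2, -0.6]
finger_gap: 52.9
grip_force: 0.0
```

Run:
```python
from h import *
plan((398,-239.5,50,32),(398,-239.5,12,32))
```

```text
from [ 399.5 -241.7  107.5   34.6] t 17.25 gap 52.9
[ 398.  -239.5   50.    32. ] -> [0.01, -0.27, 5.75, 0.0, 0.0, 2.64] rows 1.2
[ 398.  -239.5   12.    32. ] -> [0.0, 0.0, 3.8, 0.0, 0.0, -0.0] rows 0.8
```

>>> {"api": "play_rows", "payload": {
  "motion": [
    [[0,-0.2,4,0,0,2.6],[0,-0.2,7,0,0,2.6],[0,-0.2,8.5,0,0,2.6],[0,-0.2,9.4,0,0,2.6],[0,-0.2,9.4,0,0,2.6]]
  ]
}}

```text
time: 17.75
tool_pos: [398.6, -237.5, 13.1]
tcp_rot: [-179.8, 0.1, 32.6]
ft_force: [-0.0, 0.3, 0.6]
finger_gap: 52.9
grip_force: 0.0
```

>>> {"api": "play_rows", "payload": {
  "motion": [
    [[0,0,0,0,0,0],[0,0,0,0,0,0],[0,0,0,0,0,0]]
  ]
}}

```text
time: 18.05
tool_pos: [401.1, -239.2, 16.4]
tcp_rot: [179.9, -0.0, 32.6]
ft_force: [0.3, -0.7, -0.1]
finger_gap: 53.2
grip_force: 0.0
```

>>> {"api": "play_rows", "payload": {
  "motion": [
    [[-0.2,-0.1,0.3,0,0,0.5],[-0.2,-0.1,0.4,0,0,0.5],[-0.2,-0.1,0.4,0,0,0.5],[-0.2,-0.1,0.4,0,0,0.5]]
  ]
}}

```text
time: 18.45
tool_pos: [398.0, -238.9, 11.3]
tcp_rot: [-180.0, -0.0, 32.1]
ft_force: [-0.0, -0.2, 0.1]
finger_gap: 52.7
grip_force: 0.0
```

>>> {"api": "play_rows", "payload": {
  "motion": [
    [[0,0,0,0,0,0],[0,0,0,0,0,0],[0,0,0,0,0,0],[0,0,0,0,0,0],[0,0,0,0,0,0]]
  ],
  "jaw": 0
}}

```text
time: 18.95
tool_pos: [398.2, -239.0, 11.5]
tcp_rot: [180.0, -0.0, 32.1]
ft_force: [0.6, -0.3, 1.5]
finger_gap: 25.6
grip_force: 35.7
```

>>> {"api": "play_rows", "payload": {
  "motion": [
    [[0,0,-1,0,0,0],[0,0,-4,0,0,0],[0,0,-8,0,0,0],[0,0,-10,0,0,0],[0,0,-10,0,0,0]]
  ]
}}

```text
time: 19.45
tool_pos: [400.2, -240.5, 115.7]
tcp_rot: [179.6, -0.1, 32.1]
ft_force: [-0.2, -0.3, -0.7]
finger_gap: 25.0
grip_force: 35.4
```

Run:
```python
from h import *
plan((504,-260,112,25),(609,-279,112,18.2),(609,-279,14,18.2))
s=optics.snapshot("side"); cv2.imwrite("pics/f.png",cv2.resize(s["pixels"][200:350,250:450],None,fx=2,fy=2)[:,:,::-1])
```

```text
from [ 400.2 -240.5  115.7   32.1] t 19.45 gap 25.0
[ 504. -260.  112.   25.] -> [7.76, 7.17, 0.37, 0.0, 0.0, 7.11] rows 2.1
[ 609.  -279.   112.    18.2] -> [8.71, 6.16, -0.0, 0.0, 0.0, 6.8] rows 2.1
[ 609.  -279.    14.    18.2] -> [0.0, 0.0, 9.8, 0.0, 0.0, -0.0] rows 2.0
```

View pics/f.png

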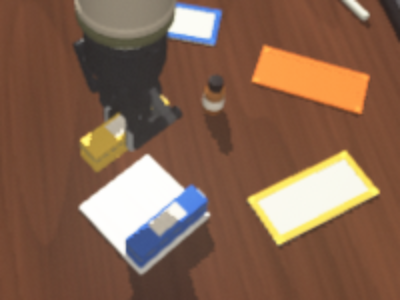

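The yellow mailer is held level at about (105,140). Blue stays on the tray and the bottle is clear.

>>> {"api": "play_rows", "payload": {
  "motion": [
    [[3.8,3.4,0,0,0,3],[7.6,7,0,0,0,6],[11.4,10.4,0,0,0,10],[15,13.8,0,0,0,13.9],[15.7,14.4,0,0,0,13.9]]
  ]
}}

```text
time: 20.0
tool_pos: [609.7, -276.8, 107.1]
tcp_rot: [-179.8, 0.1, 18.1]
ft_force: [-1.3, 0.5, -0.7]
finger_gap: 25.6
grip_force: 35.3
```

>>> {"api": "play_rows", "payload": {
  "motion": [
    [[0,0,3,0,0,0],[0,0,6,0,0,0],[0,0,8,0,0,0],[0,0,8.5,0,0,0],[0,0,8.5,0,0,0]]
  ]
}}

```text
time: 20.5
tool_pos: [605.8, -276.5, 23.8]
tcp_rot: [-179.8, 0.2, 18.2]
ft_force: [0.7, -0.4, -0.0]
finger_gap: 25.4
grip_force: 35.3
```

Run:
```python
from h import *
plan((609,-279,12,18.2))
```

```text
from [ 605.8 -276.5   23.8   18.2] t 20.5 gap 25.4
[ 609.  -279.    12.    18.2] -> [0.22, 0.34, 1.18, 0.0, 0.0, 0.0] rows 0.2
```

>>> {"api": "play_rows", "payload": {
  "motion": [
    [[0.1,0.2,0.4,0,0,0],[0.1,0.2,0.7,0,0,0],[0.1,0.2,1,0,0,0],[0.1,0.2,1.2,0,0,0],[0.1,0.2,1.2,0,0,0]]
  ]
}}

```text
time: 21.0
tool_pos: [609.0, -279.0, 14.2]
tcp_rot: [-180.0, 0.0, 18.2]
ft_force: [0.0, -0.5, -1.6]
finger_gap: 25.3
grip_force: 35.3
```

>>> {"api": "play_rows", "payload": {
  "motion": [
    [[0,0,0.1,0,0,0],[0,0,0.2,0,0,0],[0,0,0.2,0,0,0],[0,0,0.2,0,0,0]]
  ]
}}

```text
time: 21.4
tool_pos: [609.1, -279.0, 12.3]
tcp_rot: [-180.0, 0.0, 18.2]
ft_force: [0.1, 0.5, -1.3]
finger_gap: 25.7
grip_force: 35.3
```

>>> {"api": "play_rows", "payload": {
  "motion": [
    [[0,0,0.1,0,0,0],[0,0,0.2,0,0,0],[0,0,0.3,0,0,0],[0,0,0.3,0,0,0],[0,0,0.3,0,0,0]]
  ]
}}

```text
time: 21.9
tool_pos: [609.1, -279.0, 9.2]
tcp_rot: [-180.0, 0.0, 18.2]
ft_force: [0.3, 0.1, -0.7]
finger_gap: 25.6
grip_force: 35.3
```

>>> {"api": "play_rows", "payload": {
  "motion": [
    [[0,0,0.1,0,0,0],[0,0,0.1,0,0,0],[0,0,0.1,0,0,0]]
  ]
}}

```text
time: 22.2
tool_pos: [609.4, -279.1, 8.5]
tcp_rot: [180.0, -0.0, 18.2]
ft_force: [0.1, -0.6, 1.3]
finger_gap: 25.4
grip_force: 35.5
```

>>> {"api": "play_rows", "payload": {
  "motion": [
    [[0,0,0.1,0,0,0],[0,0,0.1,0,0,0],[0,0,0.1,0,0,0]]
  ]
}}

```text
time: 22.5
tool_pos: [609.4, -279.2, 8.5]
tcp_rot: [180.0, -0.0, 18.2]
ft_force: [-3.6, 1.3, 8.5]
finger_gap: 25.7
grip_force: 36.5
```

>>> {"api": "play_rows", "payload": {
  "motion": [
    [[0,0,0,0,0,0],[0,0,0,0,0,0],[0,0,0,0,0,0],[0,0,0,0,0,0],[0,0,0,0,0,0]]
  ],
  "jaw": 0.62
}}

```text
time: 23.0
tool_pos: [609.0, -279.0, 7.1]
tcp_rot: [-180.0, 0.0, 18.2]
ft_force: [0.3, 0.4, 0.3]
finger_gap: 53.4
grip_force: 0.0
```

>>> {"api": "play_rows", "payload": {
  "motion": [
    [[0,0,-3,0,0,0],[0,0,-7,0,0,0],[0,0,-10,0,0,0],[0,0,-10,0,0,0],[0,0,-10,0,0,0]]
  ]
}}

```text
time: 23.5
tool_pos: [609.9, -279.4, 108.6]
tcp_rot: [179.9, -0.1, 18.2]
ft_force: [0.3, -0.3, -0.3]
finger_gap: 53.1
grip_force: 0.0
```

Run:
```python
from h import *
plan((435.4,-298.5,110,32),(435.4,-298.5,16,32))
```

```text
from [ 609.9 -279.4  108.6   18.2] t 23.5 gap 53.1
[ 435.4 -298.5  110.    32. ] -> [-17.17, -3.64, -0.14, 0.0, 0.0, -13.79] rows 3.5
[ 435.4 -298.5   16.    32. ] -> [0.0, 0.0, 9.4, 0.0, 0.0, -0.0] rows 1.9
```

>>> {"api": "play_rows", "payload": {
  "motion": [
    [[-4.8,-1,0,0,0,-5],[-9.6,-2,0,0,0,-10],[-14,-3,0,0,0,-13.8],[-17.1,-3.6,0,0,0,-13.8],[-17.1,-3.6,0,0,0,-13.8]]
  ]
}}

```text
time: 24.0
tool_pos: [430.8, -297.5, 104.6]
tcp_rot: [-179.7, 0.1, 31.9]
ft_force: [0.4, -1.3, 0.5]
finger_gap: 52.9
grip_force: 0.0
```

>>> {"api": "play_rows", "payload": {
  "motion": [
    [[0,0,4,0,0,0],[0,0,6,0,0,0],[0,0,6,0,0,0],[0,0,6,0,0,0],[0,0,6,0,0,0]]
  ]
}}

```text
time: 24.5
tool_pos: [436.4, -298.8, 48.4]
tcp_rot: [179.9, -0.0, 32.0]
ft_force: [0.3, -0.6, 0.3]
finger_gap: 52.9
grip_force: 0.0
```

Run:
```python
from h import *
plan((435.4,-298.5,12,32))
s=optics.snapshot("side");t=optics.snapshot("top")
print(label(t,(609,-279,33),z=33),label(s,(609,-279,33),z=33))
cv2.imwrite("pics/g.png",np.vstack([cv2.resize(t["pixels"][120:240,350:450],None,fx=2.5,fy=2.5),cv2.resize(s["pixels"][240:340,270:450],None,fx=2.5,fy=2.5)[:,:250] if 0 else cv2.resize(s["pixels"][240:340,350:450],None,fx=2.5,fy=2.5)])[:,:,::-1])
```

```text
from [ 436.4 -298.8   48.4   32. ] t 24.5 gap 52.9
[ 435.4 -298.5   12.    32. ] -> [-0.07, -0.08, 3.64, 0.0, 0.0, 0.02] rows 0.7
(array([ 609. , -278.9], dtype=float32), array([41., 20.]), 16.4, 66) (array([ 609.5, -279.7], dtype=float32), array([40., 17.]), 18.7, 134)
```

View pics/g.png

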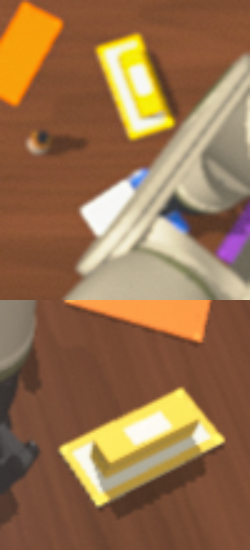

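The yellow mailer is placed and centred, with its label at (609,-279). Now blue.

>>> {"api": "play_rows", "payload": {
  "motion": [
    [[0,0,1.5,0,0,0],[0,0,2.8,0,0,0],[0,0,3.6,0,0,0],[0,0,3.6,0,0,0],[0,0,3.6,0,0,0]]
  ]
}}

```text
time: 25.1
tool_pos: [435.1, -297.9, 10.7]
tcp_rot: [-179.9, 0.0, 32.0]
ft_force: [0.6, -0.3, -0.1]
finger_gap: 53.4
grip_force: 0.0
```

>>> {"api": "play_rows", "payload": {
  "motion": [
    [[0,0,0,0,0,0],[0,0,0,0,0,0],[0,0,0,0,0,0],[0,0,0,0,0,0],[0,0,0,0,0,0]]
  ],
  "jaw": 0
}}

```text
time: 25.6
tool_pos: [436.0, -298.7, 12.0]
tcp_rot: [179.9, -0.0, 32.0]
ft_force: [-0.9, 0.1, 6.2]
finger_gap: 25.4
grip_force: 36.1
```

>>> {"api": "play_rows", "payload": {
  "motion": [
    [[0,0,-1,0,0,0],[0,0,-4,0,0,0],[0,0,-8,0,0,0],[0,0,-10,0,0,0],[0,0,-10,0,0,0]]
  ]
}}

```text
time: 26.1
tool_pos: [437.5, -299.9, 115.7]
tcp_rot: [179.6, -0.1, 32.0]
ft_force: [0.8, -0.2, -0.1]
finger_gap: 25.5
grip_force: 35.4
```

Run:
```python
from h import *
plan((460,-150,112,2),(496.3,9.5,112,-21.9),(496.3,9.5,20,-21.9))
```

```text
from [ 437.5 -299.9  115.7   32. ] t 26.1 gap 25.5
[ 460. -150.  112.    2.] -> [9.86, -11.52, 0.37, 0.0, 0.0, 30.01] rows 3.5
[496.3   9.5 112.  -21.9] -> [4.18, -15.81, -0.0, 0.0, 0.0, 23.9] rows 3.3
[496.3   9.5  20.  -21.9] -> [0.0, -0.0, 9.2, 0.0, 0.0, -0.0] rows 1.8
```

>>> {"api": "play_rows", "payload": {
  "motion": [
    [[2.4,-2.9,0,0,0,7],[5,-5.8,0,0,0,14],[7.4,-8.6,0,0,0,22],[9.8,-11.4,0,0,0,30],[9.9,-11.5,0,0,0,30]]
  ]
}}

```text
time: 26.6
tool_pos: [457.6, -144.2, 109.6]
tcp_rot: [-179.8, 0.1, 1.8]
ft_force: [-0.1, 0.2, -1.1]
finger_gap: 25.3
grip_force: 35.4
```

>>> {"api": "play_rows", "payload": {
  "motion": [
    [[1.1,-4,0,0,0,6],[2.2,-8,0,0,0,12],[3.2,-12,0,0,0,18],[4.2,-15.8,0,0,0,23.9],[4.2,-15.8,0,0,0,23.9]]
  ]
}}

```text
time: 27.1
tool_pos: [494.7, 14.6, 110.2]
tcp_rot: [-180.0, 0.1, -21.8]
ft_force: [0.3, -0.7, -1.1]
finger_gap: 25.6
grip_force: 35.4
```

>>> {"api": "play_rows", "payload": {
  "motion": [
    [[0,0,3,0,0,0],[0,0,6,0,0,0],[0,0,8.3,0,0,0],[0,0,8.5,0,0,0],[0,0,8.5,0,0,0]]
  ]
}}

```text
time: 27.6
tool_pos: [493.8, 10.4, 25.4]
tcp_rot: [179.9, 0.1, -21.8]
ft_force: [-0.3, -0.5, -1.0]
finger_gap: 25.6
grip_force: 35.4
```

Run:
```python
from h import *
plan((496.3,9.5,11,-21.9))
```

```text
from [493.8  10.4  25.4 -21.8] t 27.6 gap 25.6
[496.3   9.5  11.  -21.9] -> [0.27, -0.01, 1.44, 0.0, 0.0, 0.06] rows 0.3
```

>>> {"api": "play_rows", "payload": {
  "motion": [
    [[0.1,0,0.5,0,0,0],[0.1,0,0.9,0,0,0],[0.1,0,1.2,0,0,0],[0.1,0,1.4,0,0,0],[0.1,0,1.4,0,0,0]]
  ]
}}

```text
time: 28.1
tool_pos: [495.7, 10.8, 12.2]
tcp_rot: [180.0, 0.0, -21.9]
ft_force: [-0.8, 0.3, -1.1]
finger_gap: 25.5
grip_force: 35.4
```

>>> {"api": "play_rows", "payload": {
  "motion": [
    [[0,0,0.1,0,0,0],[0,0,0.2,0,0,0],[0,0,0.2,0,0,0],[0,0,0.2,0,0,0]]
  ]
}}

```text
time: 28.5
tool_pos: [495.8, 10.8, 10.3]
tcp_rot: [180.0, -0.0, -21.9]
ft_force: [-0.6, 0.4, -0.7]
finger_gap: 25.6
grip_force: 35.4
```

>>> {"api": "play_rows", "payload": {
  "motion": [
    [[0,0,0.1,0,0,0],[0,0,0.1,0,0,0],[0,0,0.1,0,0,0]]
  ]
}}

```text
time: 28.8
tool_pos: [495.8, 10.7, 9.3]
tcp_rot: [180.0, 0.0, -21.9]
ft_force: [0.6, 0.1, -1.2]
finger_gap: 25.4
grip_force: 35.4
```

>>> {"api": "play_rows", "payload": {
  "motion": [
    [[0,0,0.1,0,0,0],[0,0,0.1,0,0,0],[0,0,0.1,0,0,0]]
  ]
}}

```text
time: 29.1
tool_pos: [496.0, 10.7, 9.0]
tcp_rot: [-180.0, -0.0, -21.9]
ft_force: [-3.0, 0.4, 7.2]
finger_gap: 25.7
grip_force: 36.4
```

Contact. Releasing, lifting, and moving the arm clear for a final look.

>>> {"api": "play_rows", "payload": {
  "motion": [
    [[0,0,0,0,0,0],[0,0,0,0,0,0],[0,0,0,0,0,0],[0,0,0,0,0,0],[0,0,0,0,0,0]]
  ],
  "jaw": 0.62
}}

```text
time: 29.6
tool_pos: [495.8, 10.7, 8.2]
tcp_rot: [180.0, 0.0, -21.9]
ft_force: [1.2, -0.1, -0.4]
finger_gap: 52.9
grip_force: 0.0
```

>>> {"api": "play_rows", "payload": {
  "motion": [
    [[0,0,-3,0,0,0],[0,0,-7,0,0,0],[0,0,-11,0,0,0],[0,0,-15,0,0,0],[0,0,-15,0,0,0]]
  ]
}}

```text
time: 30.1
tool_pos: [499.9, 10.4, 165.3]
tcp_rot: [-179.8, -0.6, -21.9]
ft_force: [0.8, -0.2, 0.2]
finger_gap: 53.3
grip_force: 0.0
```

Run:
```python
from h import *
plan((430,-220,160,0))
```

```text
from [499.9  10.4 165.3 -21.9] t 30.1 gap 53.3
[ 430. -220.  160.    0.] -> [2.11, 23.99, 0.53, 0.0, 0.0, -21.9] rows 4.8
```

>>> {"api": "play_rows", "payload": {
  "motion": [
    [[2,24,0,0,0,-22],[2,24,0,0,0,-22],[2,24,0,0,0,-22],[2,24,0,0,0,-22],[2,24,0,0,0,-22]]
  ]
}}

```text
time: 30.6
tool_pos: [425.6, -215.3, 157.8]
tcp_rot: [-180.0, 0.0, 0.2]
ft_force: [0.9, 0.0, -0.3]
finger_gap: 52.6
grip_force: 0.0
```

>>> {"api": "play_rows", "payload": {
  "motion": [
    [[0,0,0,0,0,0],[0,0,0,0,0,0],[0,0,0,0,0,0]]
  ]
}}

```text
time: 30.9
tool_pos: [426.6, -213.0, 157.8]
tcp_rot: [-179.9, 0.0, 0.1]
ft_force: [0.6, 1.1, -0.0]
finger_gap: 53.0
grip_force: 0.0
```

Run:
```python
from h import *
s=optics.snapshot("side");t=optics.snapshot("top")
P=dict(red=(601,272,33),green=(416,284.5,33),blue=(496.3,9.5,33),yellow=(609,-279,33))
for c,X in P.items(): print(c,label(t,X,z=33),label(s,X,z=33))
cv2.imwrite("pics/z.png",np.vstack([cv2.resize(t["pixels"][125:235,210:450],None,fx=2.5,fy=2.5),cv2.resize(s["pixels"][120:240,210:450],None,fx=2.5,fy=2.5)])[:,:,::-1])
```

```text
red (array([605.3, 275.1], dtype=float32), array([28., 79.]), 178.0, 111) (array([616.4, 266.6], dtype=float32), array([16.,  9.]), 82.0, 15)
green (array([411.1, 286.3], dtype=float32), array([ 47., 123.]), 163.5, 266) (array([416.8, 282.2], dtype=float32), array([20., 43.]), 162.4, 59)
blue (array([486.8,  18.8], dtype=float32), array([ 48., 121.]), 162.9, 270) (array([543.8, -29.2], dtype=float32), array([38., 12.]), 78.6, 41)
yellow (array([ 625.8, -248.9], dtype=float32), array([37., 77.]), 3.5, 91) (array([ 609.5, -279.7], dtype=float32), array([40., 17.]), 18.7, 134)
```

View pics/z.png

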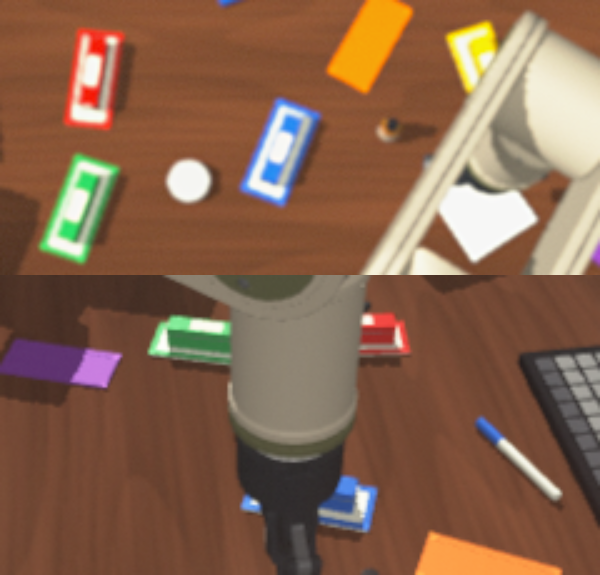

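All four mailers lie inside their own borders: red (95,75), green (80,205) and blue (280,150) in the upper half of the picture, and yellow as checked earlier. The bottle and the dish are still standing in place.

```bash
python3 -c "
from bench import job
print(job.hand_in())"
```

```text
the job is handed in; nothing more can be done
None
```

All four mailers lie flat inside the borders of their own colour, the oil bottle and petri dish were left where they stood, and the job was handed in at about 31 s; the hand-in call returned no verdict.

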